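# Start up the bench mill from its control console

## Robot

A 7-joint arm with a two-finger parallel gripper is mounted at the origin on the work surface. World frame = base frame: x ahead of the robot, y to its left, z up, the work surface at z = 0. Lengths are in m, angles in rad, forces in N, time in s.
With the tool pointing down it reaches from about 0.4 to 0.85 m from the base axis. Payload 4.5 kg.
Tool frame: the origin (TCP) lies midway between the tips of the shut fingers; the grasp point (between the pads) lies 19 mm behind it; z points along the fingers, y is the direction in which the jaws open and shut (so a half turn about z gives the same grasp; the last joint's range is limited). The gripper opens to 88 mm and grips with 3 to 60 N. Pads are 18 mm wide; open, the fingers measure 123 mm over their backs; the gripper's body (75 mm by 187 mm) begins 45 mm behind the grasp point.
Start: joints at [1.377, 0.689, -0.195, 1.565, 0.157, 0.902, -0.215], TCP at [0.141, -0.609, 0.239] pointing down, gripper open.
Joint ranges: [-3.01, 3.01], [-0.46, 2.08], [-1.47, 1.51], [0.13, 2.56], [-1, 4.14], [0.04, 2.09], [-2.66, 2.66]. Speed limits (rad/s): [2.57, 2.57, 3.14, 3.14, 3.14, 3.14, 3.14].

## Interface

Orientations are given as a unit quaternion [x, y, z, w].
In Python, from plant import r, viewer gives the robot as it stands.
- The arm moves only by the tool play_rows, never from a script. Its argument "commands" is a list of rows, each an object with "delta_rot": the turn, a rotation vector about the tool's x, y, z normalised to -1 to 1, where 1 is pi rad, a list of three; "travel": the shift along the tool's x, y, z normalised to -1 to 1, where 1 is 15 cm, a list of three; "gripper": the opening, from -1 (shut) to 1 (fully open). In form: [{"delta_rot": [wx, wy, wz], "travel": [x, y, z], "gripper": gripper}, ...]. A call has 1 to 12 rows; each row is the pose to reach, as a shift and turn from the pose commanded when the call began, along the tool's axes at that moment, turning the shorter way round; what a row does not reach only later rows make up. A row lasts 1/8 s, in which the tool goes at most 62.5 mm and 10.7 degrees, less where a joint would pass 70% of its speed; a pose out of reach is approached as far as the arm can. A call with a number of a shift or a turn outside -1 to 1 is refused whole. A call with a gripper value outside its range is refused whole. The fingers move at their own pace and stop on an object; "force" is the grip in N (left out, the last holds). Time passes only in rows, so rows that repeat a pose let the fingers close. It gives the time, the measured TCP pose, the force and the opening at its end, in the units of the state.
- r.get_state(): the state, without advancing time (a new reading comes with each control period).
- viewer.snapshot(name): name is "side" or "top" or "wrist"; returns a dict with "color" (384x512x3 uint8, red, green, blue), "z_map" (384x512 float32, m along the optical axis (not along the pixel's ray), 0 where there is no reading), "fx", "fy", "cx", "cy" (pixels), "origin" and "attitude" of the camera in the world. Camera axes: x right, y up, looking along -z (the intrinsics and any distortion apply to the point x, -y, -z); pixel columns grow to the right and rows downward; lengths in m; the calibration is good to about 2 mm. A picture is of the moment at which its call begins.
- r.finish_job(): hands the job in, once; it reports no verdict.
Trained networks look in the newest picture that a camera, given by its name, has taken for a name from the list of things; names that differ only in an ending like _2 or _b are one class to them, and where a whole thing is asked for, a point or a joint stands for the part that bears it (a point fixed in the world has none). Each returns a list of dicts, best first, with "conf" (0 to 1); they miss things now and then, are a little off and sometimes report something else, mostly with a low value. They report only what shows in the picture. A call takes as long as a camera call. They do not tell look-alikes from the thing itself.
- viewer.outline_of(camera, label): "pixels" (384x512 bool, what is visible of it) and "at" ([column, row] in pixels, amid what is visible of it).
- viewer.pinpoint(camera, label): "at" ([column, row] in pixels: a listed point, or the origin of a listed thing).
The state is a dict: "clock": time; "q": joint angles; "qd": joint speeds; "joint_torque": joint torques, N m; "tool_pos": TCP position; "eef_rot": TCP orientation; "contact_force": force on the tool from outside, world axes, zero at the start; "moment": the same for the moment, N m; "opening": opening from 0.0 (shut) to 1.0 (fully open).
Only numpy, scipy, OpenCV 4.12 (cv2) and the standard library are available. Lean on these libraries where they do the work, as an engineer would, in place of code of your own. Each camera call takes 0.05 s, during which the arm holds its last target. There are 200 camera calls.

## Task

Get the mill ready to cut dry: on the grey control console press the orange main-power rocker fully over to on (the end with the black dot, away from the robot), then the blue chip-extractor rocker the same way, and last push the green start button right in for a moment and let it go. Press only, in that order; leave the white coolant rocker off, do not press the red stop button, and do not move or lift the loose things standing around (oil bottle, steel collet, drilled block, brush).

Things in the scene. Friction and masses are not known exactly. Their poses are not given: they have to be found in the camera images.
- console: the fixed grey control console, 210 mm (its x) by 290 mm (its y) by 55 mm high, level top; origin under its centre on the bench, x pointing away from the robot side, y to the left, z up. Turned up to 0.35 rad about z. The three rockers stand in a row along y at x = -45 mm (y = -75, 0, +75 mm, in any order of colour); start and stop buttons stand at x = +50 mm, y = +90 and -90 mm, either way round; a loose collet stands between the buttons.
- power (a joint): swing of the orange rocker (main power): 0 rad = off (half nearest the robot level, far half sticking up), 0.26 rad = fully on (far half level). It pivots about the console's y axis; it has no spring and stays where it is left; stiff, about 2 N on its far half turns it. Counts as on past 0.19 rad.
- power_on (a point): the ON press point of the orange rocker: middle of the far half of its face, at the black dot, 20 mm from the pivot; it moves with the rocker. The rocker is 60 mm long (along the console's x) and 28 mm wide, V-shaped, each half 30 mm long. Off, this point is 72 mm above the bench and the raised end 75 mm; fully on, it is 67 mm above the bench and that half is level. It stands in a black 76 x 42 mm bezel whose top is 63 mm above the bench.
- extractor (a joint): swing of the blue rocker (chip extractor): 0 rad = off (half nearest the robot level, far half sticking up), 0.26 rad = fully on (far half level). It pivots about the console's y axis; it has no spring and stays where it is left; stiff, about 2 N on its far half turns it. Counts as on past 0.19 rad.
- extractor_on (a point): the ON press point of the blue rocker: middle of the far half of its face, at the black dot, 20 mm from the pivot; it moves with the rocker. The rocker is 60 mm long (along the console's x) and 28 mm wide, V-shaped, each half 30 mm long. Off, this point is 72 mm above the bench and the raised end 75 mm; fully on, it is 67 mm above the bench and that half is level. It stands in a black 76 x 42 mm bezel whose top is 63 mm above the bench.
- coolant (a joint): swing of the white rocker (coolant pump, to be left off): 0 rad = off (half nearest the robot level, far half sticking up), 0.26 rad = fully on (far half level). It pivots about the console's y axis; it has no spring and stays where it is left; stiff, about 2 N on its far half turns it. Counts as on past 0.19 rad.
- coolant_on (a point): the ON press point of the white rocker: middle of the far half of its face, at the black dot, 20 mm from the pivot; it moves with the rocker. The rocker is 60 mm long (along the console's x) and 28 mm wide, V-shaped, each half 30 mm long. Off, this point is 72 mm above the bench and the raised end 75 mm; fully on, it is 67 mm above the bench and that half is level. It stands in a black 76 x 42 mm bezel whose top is 63 mm above the bench.
- start (a joint): travel of the green start button: 0 m = out, 0.006 m = fully in (downwards); spring-loaded, about 1.5 N to begin and 5 N fully in, comes back out by itself. Counts as pressed past 0.0045 m.
- start_top (a point): centre of the top of the round green start button, 32 mm in diameter, in a black round collar of 48 mm; with the button out its top is 77 mm above the bench and 10 mm above the collar.
- stop (a joint): travel of the red stop button, 0 m = out, 0.006 m = fully in; spring-loaded; not to be pressed.
- stop_top (a point): centre of the top of the round red stop button, 40 mm in diameter, in a yellow collar of 56 mm; 77 mm above the bench.
- oil: loose pale-green oil bottle with a black cap, 60 mm in diameter, 160 mm tall, standing on the bench left of the console; origin under its centre.
- collet: loose steel collet, 32 mm in diameter, 42 mm tall, standing on the console's top (55 mm up) between the two buttons; origin under its centre.
- block: loose dark steel setup block with three holes, 50 x 75 x 25 mm, on the bench right of the console; origin under its centre.
- brush: loose chip brush, 200 mm long and 42 mm wide, lying crosswise on the bench beyond the console; origin on its underside.
There are look-alikes about, which are no part of the job. What is meant by the collet is not pink or purple, and is the larger of those in its own colour.

How it is judged:
By the outcome, as a careful person would: the job done as asked, in the order asked, and still so for the second after the job is handed in, with the robot touching nothing.
It also fails if it takes over 61 s, if anything falls off the work surface, if the arm or the gripper's body presses on something with over 40 N, if the wrist force passes 120 N, or if a joint passes its speed limit or range.

## Working session

There is one attempt and no reset: what is moved stays moved. The work goes in short steps, Python scripts to look and compute and a tool call to move; the robot and the scene stay as the last step left them, time stands still between calls to the robot, and variables do not carry over. Pictures are saved under pics/ and viewed, about 8 in all and at most 12, crops included, and the job is handed in when it is done.

Besides the shell and the picture viewer there is one more tool, called as name([rows], argument=value, ...), one row to a line, values as JSON. play_rows: Moves the arm, as the interface text tells. Its arguments: {"type":"object","properties":{"commands":{"type":"array","items":{"type":"object","properties":{"delta_rot":{"type":"array","items":{"type":"number","minimum":-1,"maximum":1}},"travel":{"type":"array","items":{"type":"number","minimum":-1,"maximum":1}},"gripper":{"type":"number"}}}},"force":{"type":"number"}},"required":["commands"]}

```bash
mkdir -p pics; cat > h.py <<'E'
import numpy as np, cv2
from scipy.spatial.transform import Rotation as R
from plant import r, viewer
def rot(a):
    a=np.array(a); return a if a.shape==(3,3) else R.from_quat(a).as_matrix()
def world(s,px,z=None):
    """pixel -> world by depth (median 3x3) or on plane height z"""
    u,v=px; d=np.array([(u-s['cx'])/s['fx'],-(v-s['cy'])/s['fy'],-1.0])
    o=np.array(s['origin']); w=rot(s['attitude'])@d
    if z is not None: return o+w*(z-o[2])/w[2]
    p=s['z_map'][int(v)-1:int(v)+2,int(u)-1:int(u)+2]; return o+w*np.median(p[p>0])
def save(s,n,crop=None,k=1):
    im=s['color'][:,:,::-1]
    if crop: im=im[crop[1]:crop[3],crop[0]:crop[2]]
    cv2.imwrite('pics/'+n+'.png',cv2.resize(im,None,fx=k,fy=k,interpolation=cv2.INTER_CUBIC))
P=dict(power_on=.072,extractor_on=.072,coolant_on=.072,start_top=.077,stop_top=.077,collet=.055,console=0,oil=0,block=0,brush=0)
E
python3 - <<'E'
from h import *
np.set_printoptions(precision=4,suppress=True)
st=r.get_state(); print({k:np.round(v,3) for k,v in st.items()})
ims=[]
for c in ('top','side'):
    s=viewer.snapshot(c); print(c,s['origin'],{k:v for k,v in s.items() if k not in('color','z_map')}); ims.append(s['color'])
    for n,z in P.items():
        for d in viewer.pinpoint(c,n)[:2]:
            try: w=world(s,d['at'])
            except Exception as e: w=None
            print(c,n,round(d['conf'],2),np.round(d['at'],1),world(s,d['at'],z),w)
im=np.vstack(ims)[:,:,::-1]; cv2.imwrite('pics/a.png',ims[0][:,:,::-1]); cv2.imwrite('pics/b.png',ims[1][:,:,::-1])
E
```

```text
{'clock': np.float64(0.0), 'q': array([ 1.377,  0.69 , -0.194,  1.566,  0.157,  0.902, -0.215]), 'qd': array([ 0.001,  0.   , -0.001, -0.   ,  0.   ,  0.001,  0.001]), 'joint_torque': array([  0.   , -52.757,  -1.268, -15.343,  -0.053,   0.006,   0.   ]), 'tool_pos': array([ 0.141, -0.608,  0.238]), 'eef_rot': array([ 0.994,  0.114, -0.   , -0.001]), 'contact_force': array([ 0.811, -0.171,  0.646]), 'moment': array([ 0.003, -0.02 ,  0.044]), 'opening': np.float64(1.0)}
top [0.5329 0.0257 1.1164] {'fx': 482.1862008149425, 'fy': 482.1862008149425, 'cx': 255.39867152297188, 'cy': 183.68281043365528, 'origin': array([0.5329, 0.0257, 1.1164]), 'attitude': array([ 0.0279, -0.0427, -0.7017,  0.7107])}
top power_on 0.59 [302.  239.8] [ 0.5176 -0.0975  0.072 ] [ 0.5175 -0.0977  0.0701]
top extractor_on 0.91 [238.1 226.6] [0.5443 0.0407 0.072 ] [0.5443 0.0407 0.0694]
top coolant_on 0.76 [275.7 232.6] [ 0.5323 -0.0406  0.072 ] [ 0.5323 -0.0406  0.0712]
top coolant_on 0.22 [236.8 223.3] [0.5513 0.0436 0.072 ] [0.5513 0.0436 0.0713]
top start_top 0.68 [238.4 190.5] [0.622  0.0412 0.077 ] [0.6222 
[... 1024 characters left out ...]
5219 -0.0308  0.072 ] [ 0.521  -0.0239  0.0649]
side start_top 0.57 [254.7 195.4] [0.628  0.0269 0.077 ] [0.6281 0.0297 0.0744]
side stop_top 0.58 [237.1 250. ] [ 0.5856 -0.1286  0.077 ] [ 0.5856 -0.1277  0.0759]
side collet 0.71 [344.2 252.2] [ 0.8011 -0.1293  0.055 ] [ 0.815  -0.0895  0.0059]
side collet 0.67 [330.9 301.4] [ 0.754  -0.2422  0.055 ] [ 0.7616 -0.2195  0.02  ]
side console 0.95 [223.7 242.6] [ 0.554  -0.0408  0.    ] [ 0.5576 -0.0877  0.054 ]
side oil 0.96 [240.2 177.5] [0.5963 0.1802 0.    ] [0.5966 0.1487 0.0271]
side block 0.97 [196.4 330.9] [ 0.5035 -0.2554  0.    ] [ 0.5065 -0.2687  0.0228]
side brush 0.79 [313.3 239.2] [ 0.7552 -0.0433 -0.    ] [ 0.7518 -0.0579  0.0168]
```

View pics/a.png

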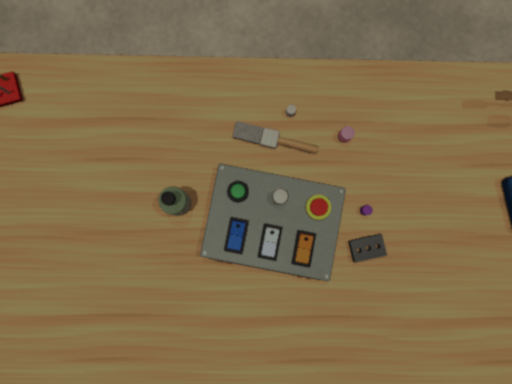

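View pics/b.png

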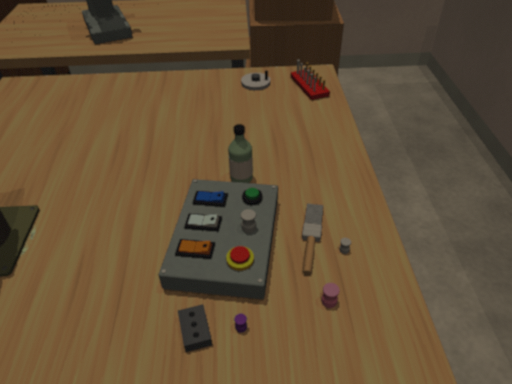

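The top view shows the orange rocker at (304,248), white at (270,242) and blue at (237,236). The green button is at (238,191) and red at (319,207). The collet stands between the buttons, and the bottle is at (175,201). The side view agrees with this. Next I fit the console pose.

```bash
cat >> h.py <<'E'
L=dict(power_on=(-.025,-.075),coolant_on=(-.025,0),extractor_on=(-.025,.075),start_top=(.05,.09),stop_top=(.05,-.09))
def fit(pts):
    """pts {name: xy}; returns yaw, origin xy, residuals (robust rigid fit)"""
    from scipy.optimize import least_squares
    n=list(pts); A=np.array([L[k] for k in n]); B=np.array([pts[k] for k in n])
    f=lambda p:A@np.array([[np.cos(p[2]),np.sin(p[2])],[-np.sin(p[2]),np.cos(p[2])]])+p[:2]-B
    p=least_squares(lambda p:f(p).ravel(),[.55,-.04,-.17],loss='soft_l1',f_scale=.003).x
    return p,dict(zip(n,np.round(f(p)*1000,1)))
def place(p,l): 
    c,s=np.cos(p[2]),np.sin(p[2]); return np.array([c*l[0]-s*l[1],s*l[0]+c*l[1]])+p[:2]
def rows(target,yaw):
    """travel and delta_rot to put TCP at target, pointing down, tool y at yaw (mod pi)"""
    st=r.get_state(); M=rot(st['eef_rot']); t=M.T@(np.array(target)-st['tool_pos'])/.15
    best=[]
    for a in (yaw,yaw+np.pi):
        y=np.array([np.cos(a),np.sin(a),0]); z=np.array([0,0,-1.]); T=np.c_[np.cross(y,z),y,z]
        best.append(R.from_matrix(M.T@T).as_rotvec()/np.pi)
    return t,best
E
python3 - <<'E'
from h import *
np.set_printoptions(precision=4,suppress=True)
pts={}
for c in ('top','side'):
    s=viewer.snapshot(c)
    q={}
    for n in L:
        d=viewer.pinpoint(c,n)
        if d: q[n]=world(s,d[0]['at'],P[n])[:2]
    p,res=fit(q); print(c,p,res)
    if c=='top':
        for n in L: print(n,place(p,L[n]))
        t=[*place(p,(0,0)),.26]; print(rows(t,p[2]))
E
```

```text
top [ 0.5556 -0.0358 -0.2388] {'power_on': array([ 0. , -2.2]), 'coolant_on': array([-3.1,  5.3]), 'extractor_on': array([5.7, 0.4]), 'start_top': array([-1.5,  0.8]), 'stop_top': array([ 0.9, -2.6])}
power_on [ 0.5136 -0.1027]
coolant_on [ 0.5313 -0.0299]
extractor_on [0.549 0.043]
start_top [0.6255 0.0399]
stop_top [ 0.5829 -0.135 ]
(array([ 3.5544, -3.0981, -0.142 ]), [array([ 0.    ,  0.    , -0.3515]), array([ 0.    , -0.    ,  0.6485])])
side [ 0.5573 -0.0375 -0.1943] {'power_on': array([-1.7, -4. ]), 'coolant_on': array([1.5, 2.4]), 'extractor_on': array([ 3.3, -5.3]), 'start_top': array([-1.4,  4.1]), 'stop_top': array([-0.9,  0.7])}
```

play_rows([
  {"travel": [0.89, -0.775, -0.035], "delta_rot": [0, 0, 0], "gripper": -1},
  {"travel": [0.89, -0.775, -0.035], "delta_rot": [0, 0, 0], "gripper": -1},
  {"travel": [0.89, -0.775, -0.035], "delta_rot": [0, 0, 0], "gripper": -1},
  {"travel": [0.89, -0.775, -0.035], "delta_rot": [0, 0, 0], "gripper": -1},
  {"travel": [0.89, -0.775, -0.035], "delta_rot": [0, 0, 0], "gripper": -1},
])

```text
clock: 2.33
tool_pos: [0.2446, -0.4662, 0.2442]
eef_rot: [0.994, 0.114, -0.0, 0.001]
contact_force: [-0.5, -0.1, -1.2]
opening: 0.456
```

play_rows([
  {"travel": [0.89, -0.775, -0.035], "delta_rot": [0, 0, 0], "gripper": -1},
  {"travel": [0.89, -0.775, -0.035], "delta_rot": [0, 0, 0], "gripper": -1},
  {"travel": [0.89, -0.775, -0.035], "delta_rot": [0, 0, 0], "gripper": -1},
  {"travel": [0.89, -0.775, -0.035], "delta_rot": [0, 0, 0], "gripper": -1},
  {"travel": [0.89, -0.775, -0.035], "delta_rot": [0, 0, 0], "gripper": -1},
])

```text
clock: 2.95
tool_pos: [0.3479, -0.3239, 0.2491]
eef_rot: [0.994, 0.112, -0.0, 0.001]
contact_force: [-1.3, 0.0, 0.3]
opening: 0.007
```

play_rows([
  {"travel": [0.89, -0.775, -0.035], "delta_rot": [0, 0, 0], "gripper": -1},
  {"travel": [0.89, -0.775, -0.035], "delta_rot": [0, 0, 0], "gripper": -1},
  {"travel": [0.89, -0.775, -0.035], "delta_rot": [0, 0, 0], "gripper": -1},
  {"travel": [0.89, -0.775, -0.035], "delta_rot": [0, 0, 0], "gripper": -1},
  {"travel": [0.89, -0.775, -0.035], "delta_rot": [0, 0, 0], "gripper": -1},
])

```text
clock: 3.58
tool_pos: [0.4515, -0.1813, 0.2542]
eef_rot: [0.994, 0.112, -0.001, 0.001]
contact_force: [-0.5, 0.3, -0.0]
opening: 0.007
```

play_rows([
  {"travel": [0.7, -0.6, -0.035], "delta_rot": [0, 0, -0.36], "gripper": -1},
  {"travel": [0.7, -0.6, -0.035], "delta_rot": [0, 0, -0.36], "gripper": -1},
  {"travel": [0.7, -0.6, -0.035], "delta_rot": [0, 0, -0.36], "gripper": -1},
  {"travel": [0.7, -0.6, -0.035], "delta_rot": [0, 0, -0.36], "gripper": -1},
  {"travel": [0.7, -0.6, -0.035], "delta_rot": [0, 0, -0.36], "gripper": -1},
  {"travel": [0.7, -0.6, -0.035], "delta_rot": [0, 0, -0.36], "gripper": -1},
  {"travel": [0.7, -0.6, -0.035], "delta_rot": [0, 0, -0.36], "gripper": -1},
  {"travel": [0.7, -0.6, -0.035], "delta_rot": [0, 0, -0.36], "gripper": -1},
])

```text
clock: 4.58
tool_pos: [0.5341, -0.0692, 0.2595]
eef_rot: [0.78, 0.626, -0.0, 0.0]
contact_force: [0.0, 0.4, -0.1]
opening: 0.006
```

```bash
python3 - <<'E'
from h import *
np.set_printoptions(precision=4,suppress=True)
st=r.get_state(); print(st['q'],st['tool_pos'],rot(st['eef_rot']))
s=viewer.snapshot('wrist'); save(s,'w1',k=1.5); print(s['origin'],rot(s['attitude']))
q={}
for n in L:
    d=viewer.pinpoint('wrist',n)
    if d:
        q[n]=world(s,d[0]['at'],P[n])[:2]; print(n,d[0]['conf'],d[0]['at'],q[n],world(s,d[0]['at']))
if len(q)>1: print(fit(q))
E
```

```text
[ 0.3379  0.5777 -0.4788  1.7925  0.3411  0.8547 -0.5195] [ 0.5341 -0.0692  0.2595] [[ 0.2164  0.9763 -0.0005]
 [ 0.9763 -0.2164 -0.0008]
 [-0.0009 -0.0003 -1.    ]]
[0.5503 0.0095 0.405 ] [[ 0.9763  0.2055  0.0678]
 [-0.2164  0.9285  0.3019]
 [-0.0009 -0.3094  0.9509]]
power_on 0.58 [242.6, 202.9] [ 0.5128 -0.1048] [ 0.5126 -0.1053  0.0704]
coolant_on 0.9 [240.8, 138.6] [ 0.5277 -0.0317] [ 0.5277 -0.0318  0.0711]
extractor_on 0.81 [238.6, 64.8] [0.5425 0.0414] [0.5425 0.0414 0.0715]
start_top 0.66 [314.3, 46.0] [0.6193 0.0414] [0.6195 0.0415 0.0761]
stop_top 0.7 [311.7, 214.6] [ 0.5888 -0.1346] [ 0.5888 -0.1348  0.0766]
(array([ 0.5532, -0.0367, -0.1881]), {'power_on': array([ 1.8, -0.9]), 'coolant_on': array([ 0.9, -0.4]), 'extractor_on': array([0.1, 0.2]), 'start_top': array([-0.2,  0.9]), 'stop_top': array([-3.3,  0.1])})
```

View pics/w1.png

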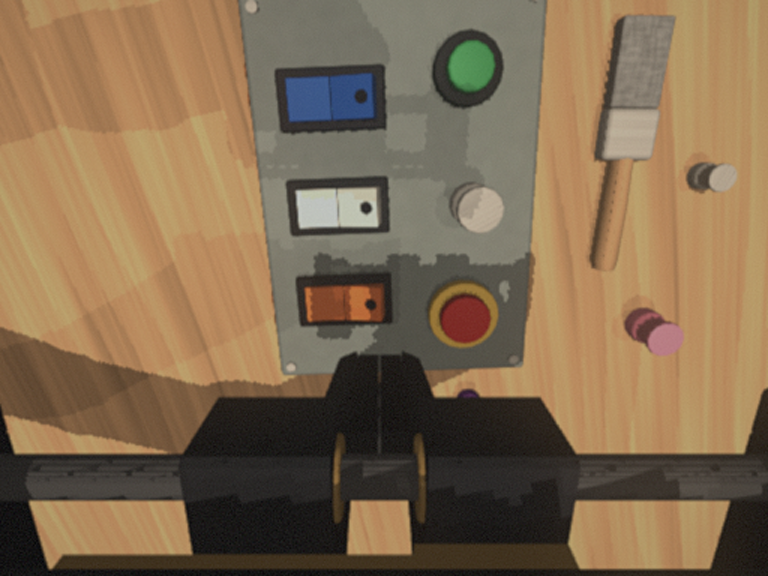

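Good fit: every residual is 3 mm or less, and the heights match. Now I work out the press travels.

```bash
python3 - <<'E'
from h import *
np.set_printoptions(precision=4,suppress=True)
p=np.array([.5532,-.0367,-.1881]); M=rot(r.get_state()['eef_rot']); c=r.get_state()['tool_pos']
for n,l,z in (('power',(-.0235,-.075),.1),('ext',(-.0235,.075),.1),('start',(.05,.09),.1)):
    t=np.array([*place(p,l),z]); print(n,t,M.T@(t-c)/.15); c=t
E
```

```text
power [ 0.5161 -0.106   0.1   ] [-0.2781 -0.0658  1.0652]
ext [0.5441 0.0414 0.1   ] [ 0.9997 -0.0245 -0.0002]
start [0.6191 0.0424 0.1   ] [0.112  0.4874 0.    ]
```

play_rows([
  {"travel": [-0.278, -0.066, 0.3], "delta_rot": [0, 0, 0], "gripper": -1},
  {"travel": [-0.278, -0.066, 0.7], "delta_rot": [0, 0, 0], "gripper": -1},
  {"travel": [-0.278, -0.066, 1.0], "delta_rot": [0, 0, 0], "gripper": -1},
  {"travel": [-0.278, -0.066, 1.0], "delta_rot": [0, 0, 0], "gripper": -1},
  {"travel": [-0.278, -0.066, 1.0], "delta_rot": [0, 0, 0], "gripper": -1},
])

```text
clock: 5.5
tool_pos: [0.5172, -0.1057, 0.1111]
eef_rot: [0.778, 0.628, 0.001, 0.001]
contact_force: [-0.0, -0.3, 0.3]
opening: 0.002
```

play_rows([
  {"travel": [0, 0, 0.1], "delta_rot": [0, 0, 0], "gripper": -1},
  {"travel": [0, 0, 0.2], "delta_rot": [0, 0, 0], "gripper": -1},
  {"travel": [0, 0, 0.22], "delta_rot": [0, 0, 0], "gripper": -1},
  {"travel": [0, 0, 0.24], "delta_rot": [0, 0, 0], "gripper": -1},
  {"travel": [0, 0, 0.26], "delta_rot": [0, 0, 0], "gripper": -1},
  {"travel": [0, 0, 0.28], "delta_rot": [0, 0, 0], "gripper": -1},
  {"travel": [0, 0, 0.28], "delta_rot": [0, 0, 0], "gripper": -1},
  {"travel": [0, 0, 0.28], "delta_rot": [0, 0, 0], "gripper": -1},
])

```text
clock: 6.5
tool_pos: [0.5158, -0.1059, 0.0676]
eef_rot: [0.778, 0.628, -0.0, -0.0]
contact_force: [-0.1, -0.2, 0.0]
opening: 0.005
```

play_rows([
  {"travel": [0, 0, 0.008], "delta_rot": [0, 0, 0], "gripper": -1},
  {"travel": [0, 0, 0.014], "delta_rot": [0, 0, 0], "gripper": -1},
  {"travel": [0, 0, 0.014], "delta_rot": [0, 0, 0], "gripper": -1},
])

```text
clock: 6.88
tool_pos: [0.5158, -0.106, 0.0673]
eef_rot: [0.778, 0.628, -0.0, 0.001]
contact_force: [-3.5, 0.4, 17.8]
opening: 0.0
```

Hard stop at 67 mm, so the orange rocker is level. I lift, move over to blue and look.

play_rows([
  {"travel": [0, 0, -0.15], "delta_rot": [0, 0, 0], "gripper": -1},
  {"travel": [0, 0, -0.31], "delta_rot": [0, 0, 0], "gripper": -1},
  {"travel": [0.4, -0.01, -0.31], "delta_rot": [0, 0, 0], "gripper": -1},
  {"travel": [0.8, -0.02, -0.31], "delta_rot": [0, 0, 0], "gripper": -1},
  {"travel": [1.0, -0.025, -0.31], "delta_rot": [0, 0, 0], "gripper": -1},
  {"travel": [1.0, -0.025, -0.31], "delta_rot": [0, 0, 0], "gripper": -1},
  {"travel": [1.0, -0.025, -0.31], "delta_rot": [0, 0, 0], "gripper": -1},
])

```text
clock: 7.75
tool_pos: [0.5434, 0.0396, 0.1119]
eef_rot: [0.778, 0.628, -0.001, 0.0]
contact_force: [0.4, -0.6, -0.1]
opening: 0.004
```

```bash
cat > chk.py <<'E'
from h import *
import sys
np.set_printoptions(precision=4,suppress=True)
s=viewer.snapshot('side'); save(s,sys.argv[1],(150,130,310,310),4)
# plane tilt of each rocker's far half (depth): height vs console x
p=np.array([.5532,-.0367,-.1881]); v,u=np.mgrid[:384,:512]; z=s['z_map']
W=np.stack([(u-s['cx'])/s['fx']*z,-(v-s['cy'])/s['fy']*z,-z],-1)@rot(s['attitude']).T+s['origin']
d=W[...,:2]-p[:2]; c,t=np.cos(p[2]),np.sin(p[2]); lx=d[...,0]*c+d[...,1]*t; ly=-d[...,0]*t+d[...,1]*c
for n,y in (('orange',-.075),('white',0),('blue',.075)):
    for a,b in ((-.07,-.05),(-.04,-.02)):
        m=(z>0)&(abs(ly-y)<.01)&(lx>a)&(lx<b)&(W[...,2]<.08); print(n,a,m.sum(),np.median(W[m][:,2]) if m.any() else None)
print(r.get_state()['tool_pos'])
E
python3 chk.py s1
```

```text
orange -0.07 74 0.07097459425791158
orange -0.04 69 0.06566931600333625
white -0.07 65 0.0657012032645583
white -0.04 56 0.06809387673681505
blue -0.07 56 0.06614580560026306
blue -0.04 49 0.06788730211518867
[0.5434 0.0391 0.1119]
```

View pics/s1.png

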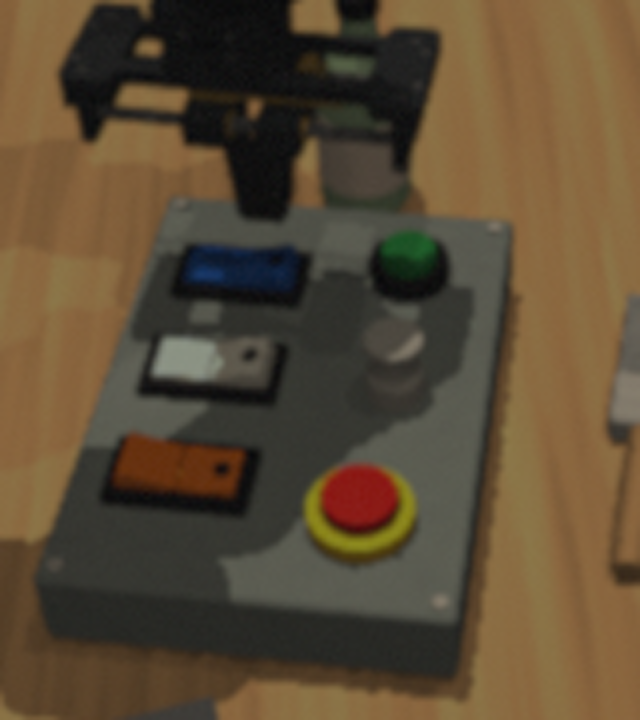

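The crop shows orange over to on, with its near half raised (71 mm against 66 mm). White and blue are off and the tool is above blue. I press blue.

play_rows([
  {"travel": [0.005, 0, 0.1], "delta_rot": [0, 0, 0], "gripper": -1},
  {"travel": [0.01, 0, 0.2], "delta_rot": [0, 0, 0], "gripper": -1},
  {"travel": [0.01, 0, 0.24], "delta_rot": [0, 0, 0], "gripper": -1},
  {"travel": [0.01, 0, 0.26], "delta_rot": [0, 0, 0], "gripper": -1},
  {"travel": [0.01, 0, 0.28], "delta_rot": [0, 0, 0], "gripper": -1},
  {"travel": [0.01, 0, 0.3], "delta_rot": [0, 0, 0], "gripper": -1},
  {"travel": [0.01, 0, 0.31], "delta_rot": [0, 0, 0], "gripper": -1},
  {"travel": [0.01, 0, 0.31], "delta_rot": [0, 0, 0], "gripper": -1},
])

```text
clock: 8.8
tool_pos: [0.5443, 0.0427, 0.0674]
eef_rot: [0.778, 0.628, 0.0, 0.001]
contact_force: [-3.9, -0.8, 16.6]
opening: 0.003
```

Same hard stop. I lift and move over the start button.

play_rows([
  {"travel": [0, 0, -0.15], "delta_rot": [0, 0, 0], "gripper": -1},
  {"travel": [0, 0, -0.31], "delta_rot": [0, 0, 0], "gripper": -1},
  {"travel": [0.05, 0.25, -0.31], "delta_rot": [0, 0, 0], "gripper": -1},
  {"travel": [0.11, 0.487, -0.31], "delta_rot": [0, 0, 0], "gripper": -1},
  {"travel": [0.11, 0.487, -0.31], "delta_rot": [0, 0, 0], "gripper": -1},
  {"travel": [0.11, 0.487, -0.31], "delta_rot": [0, 0, 0], "gripper": -1},
])

```text
clock: 9.55
tool_pos: [0.6181, 0.0439, 0.1118]
eef_rot: [0.778, 0.629, -0.001, -0.0]
contact_force: [-1.3, 0.3, -0.2]
opening: 0.007
```

```bash
python3 chk.py s2
```

```text
orange -0.07 71 0.0710520991412813
orange -0.04 73 0.06573052559076165
white -0.07 61 0.06581191463469571
white -0.04 56 0.06828058169429191
blue -0.07 52 0.07050666308219294
blue -0.04 54 0.06582997930613316
[0.6178 0.0438 0.1118]
```

View pics/s2.png

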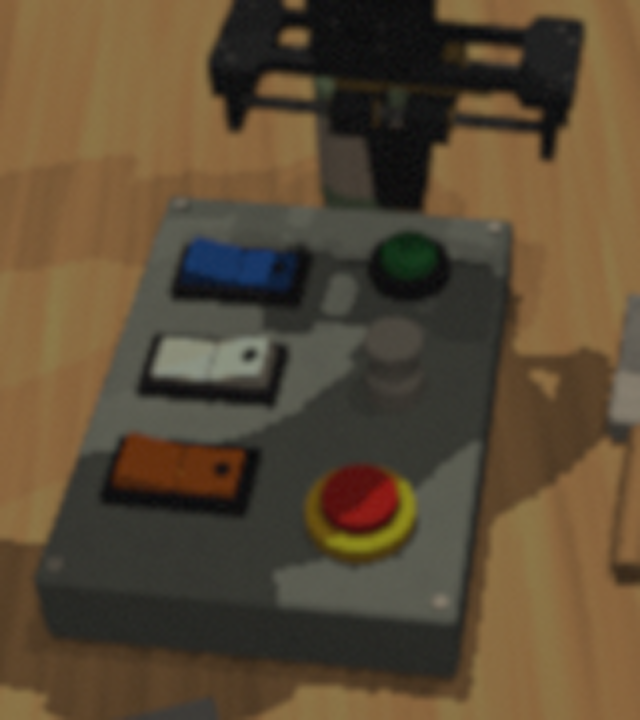

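Blue and orange are on and white is off. The tool is over green, so I press start.

play_rows([
  {"travel": [0, 0, 0.1], "delta_rot": [0, 0, 0], "gripper": -1},
  {"travel": [0, 0, 0.2], "delta_rot": [0, 0, 0], "gripper": -1},
  {"travel": [0, 0, 0.23], "delta_rot": [0, 0, 0], "gripper": -1},
  {"travel": [0, 0, 0.25], "delta_rot": [0, 0, 0], "gripper": -1},
  {"travel": [0, 0, 0.27], "delta_rot": [0, 0, 0], "gripper": -1},
  {"travel": [0, 0, 0.28], "delta_rot": [0, 0, 0], "gripper": -1},
  {"travel": [0, 0, 0.285], "delta_rot": [0, 0, 0], "gripper": -1},
  {"travel": [0, 0, 0.285], "delta_rot": [0, 0, 0], "gripper": -1},
])

```text
clock: 10.6
tool_pos: [0.6187, 0.0436, 0.0713]
eef_rot: [0.778, 0.628, -0.0, 0.0]
contact_force: [-7.2, -1.9, 15.5]
opening: 0.004
```

It bottomed out at 71 mm with 15.5 N. I let go and back off upward.

play_rows([
  {"travel": [0, 0, -0.1], "delta_rot": [0, 0, 0], "gripper": -1},
  {"travel": [0, 0, -0.35], "delta_rot": [0, 0, 0], "gripper": -1},
  {"travel": [0, 0, -0.7], "delta_rot": [0, 0, 0], "gripper": -1},
  {"travel": [0, 0, -1.0], "delta_rot": [0, 0, 0], "gripper": -1},
  {"travel": [0, 0, -1.0], "delta_rot": [0, 0, 0], "gripper": -1},
  {"travel": [0, 0, -1.0], "delta_rot": [0, 0, 0], "gripper": -1},
])

```text
clock: 11.35
tool_pos: [0.6191, 0.0434, 0.2191]
eef_rot: [0.778, 0.628, -0.0, 0.0]
contact_force: [-0.9, 0.8, -0.8]
opening: 0.004
```

```bash
python3 chk.py s3; python3 - <<'E'
from h import *
s=viewer.snapshot('side')
for n in ('start_top','stop_top','oil','block','brush'):
    d=viewer.pinpoint('side',n)
    if d: print(n,d[0]['conf'],world(s,d[0]['at'],P[n]),world(s,d[0]['at']))
E
```

```text
orange -0.07 77 0.07084089783862302
orange -0.04 71 0.06604386517132821
white -0.07 59 0.06615629912915
white -0.04 55 0.06806874312045985
blue -0.07 55 0.07065803288811578
blue -0.04 51 0.06557534625031836
[0.6186 0.0433 0.2184]
start_top 0.6 [0.62239716 0.0412501  0.077     ] [0.62243521 0.04275288 0.0756227 ]
stop_top 0.78 [ 0.58236958 -0.13471397  0.077     ] [ 0.5823398  -0.13394303  0.07606996]
oil 0.65 [0.59709702 0.16862321 0.        ] [0.59726088 0.14778441 0.01813568]
block 0.66 [ 0.50688361 -0.04920085  0.        ] [ 0.51523742 -0.10449616  0.06445315]
brush 0.95 [ 0.75222697 -0.04490796  0.        ] [ 0.74891603 -0.05932765  0.01669618]
```

View pics/s3.png

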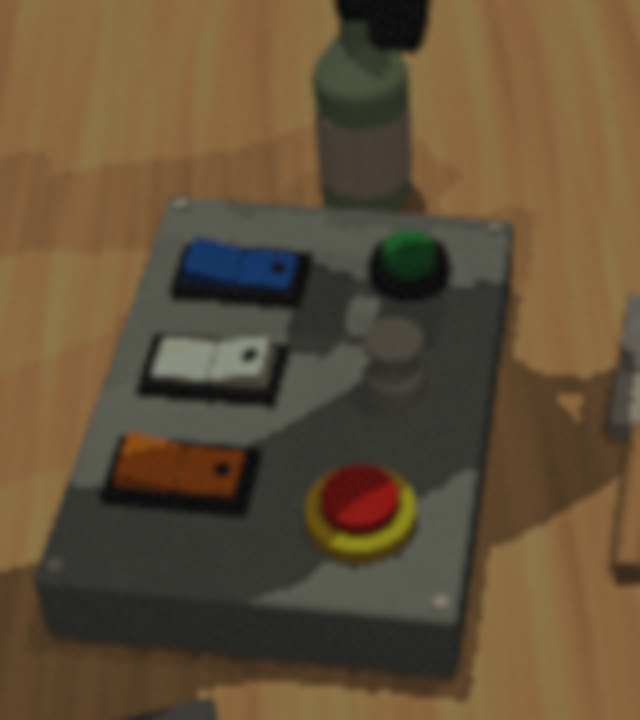

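The crop shows orange and blue on, white off, the green button back out, and the collet and bottle where they were. I hand in.

```bash
python3 -c "
from h import *
print(r.finish_job())"
```

```text
the job is handed in; nothing more can be done
None
```

I pressed the orange main-power rocker fully on, then the blue chip-extractor rocker, then pushed the green start button in and released it. The job was handed in with the clock at about 11.5 s.

- **Rockers:** orange and blue each stopped hard at 67 mm, with about 17 N on the tool. The last depth check put their near halves at about 71 mm and their far halves at about 66 mm, so both are on. White is still off (near half 66 mm, far half 68 mm).
- **Start button:** it bottomed at 71 mm with 15.5 N, and afterwards its top read about 76 mm, so it came back out.
- **Left alone:** the red stop button was not touched. The collet and bottle look unmoved in the last picture, and the brush measured where it was.
- **Arm:** it ended at 0.22 m height, touching nothing.

One check disagreed. The last network report for the setup block was wrong: it gave a spot on the orange rocker. The block's final position was therefore not measured again, though the arm never worked near it.

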